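Load the stone tumbler and engage its drive key

TASK

Load the stone tumbler: lift the feed tray's orange handle so that the tray tips on its hinge and all four stones slide off into the black tub. Then take the red-handled drive key out of its wooden stand, push its shaft into the steel hub, turning it until the key slips into the keyway, and push it fully home, collar down on the hub, against the spring. Finish holding it there: keep your grip and keep pushing, and leave everything else on the table where it is.

Things in the scene. Friction and masses are not known exactly. Their poses are not given: they have to be found in the camera images.
- tumbler: Small green and black stone tumbler fixed to the table, origin on the table under it, turned at most 0.15 rad. In its frame from -y to +y: hinged feed tray, open black tub, green drive box with steel hub. Highest part: the guard plate between tub and hub (at its own y = 120 mm, 140 mm high); the guards at the tub's x sides are 115 mm high.
- tub_in (a point): Centre of the tub's inner floor, 17 mm above the table; axes as the tumbler's. Inside 130 x 130 mm; rubber walls to 73 mm above this point.
- tray (a joint): Angle of the aluminium feed tray: 0 level (rest), grows as its handle end is lifted, stop at 1.15 rad. Inside 113 (x) x 122 mm, open to the tub, 22 mm walls on the other three sides; 0.35 kg plus stones. Let go, it sinks back to level by itself, damped. Stones start to slide at about 0.5 to 0.7 rad.
- tray_hinge (a point): Midpoint of the tray's hinge line, at the tub's rim on the tumbler's -y side, 95 mm above the table; the line runs along the tumbler's x. This frame turns with the tray; when level its axes are the tumbler's.
- tray_bar (a point): Centre of the orange round handle bar: 12 mm diameter, 80 mm free length along the tumbler's x, 107 mm above the table when level; in the tray_hinge frame at y -170, z +12 mm. 38 mm free between bar and tray end wall (top 14 mm above the bar's centre), nothing beyond. A pinched bar can turn in the fingers, so the tool may stay upright.
- drive_key: Drive key: steel shaft with collar and red grip, 120 mm tall, about 0.3 kg. Origin at the centre of the shaft's lower tip, z up to the grip. Shaft 22 mm diameter, nose chamfered to 12 mm over the lowest 6 mm. One yellow key 8 mm wide stands out on +x to 17 mm from the axis, 24 to 66 mm above the tip. Starts upright in the stand, tip 5 mm above the table.
- key_grip (a point): Centre of the drive key's flat red grip, 99 mm above its tip; axes as the drive key's. The grip is 50 (x) x 14 (y) x 42 mm (z), its +x end, over the key, is yellow. Just below it is the brass collar, 52 mm diameter, 70 to 78 mm above the tip.
- stand: Wooden block 60 x 60 x 75 mm, fixed, origin under its centre on the table. The drive key hangs in its 42 mm round hole, collar resting on its top. Stands left or right of the robot's middle line (swapped with the jar).
- hub_mouth (a point): Centre of the steel hub's upper face, 100 mm above the table; z up, +x along the keyway, outer end marked yellow. Hub 62 mm across. Bore 25 mm diameter, 70 mm deep; keyway 11 mm wide out to 20 mm from the axis, full depth. The nose enters first for 24 mm, then the key meets the face unless in line. Fully home the collar lies on the face: tip 70 mm below.
- hub (a joint): Angle of the hub and its keyway from the tumbler's x, anticlockwise from above; starts within 0.6 rad either way. Stiff: turns only above 0.8 Nm.
- plunger (a joint): Travel (m) of the sprung brass plunger at the bottom of the bore: 0 up, grows when pressed; the shaft's tip meets it 56 mm below the hub's face, and with the drive key fully home it reads 0.014. Spring force 3 N at the first touch, 10 N when home: the drive key is pushed back up when let go.
- jar: Amber glass jar, 64 mm diameter, 100 mm tall, origin under its centre; bystander.
- mug: White mug, 76 mm wide, 85 mm tall, origin under its centre; bystander.
- tape: Brown roll of tape lying flat, 90 mm diameter, 24 mm tall, origin under its centre; bystander.
- half_pebble: Brown half pebble, 70 mm across, 38 mm tall, origin under its centre; bystander.
- brush: Hand brush lying flat; bystander.
- offcut: Plywood offcut 120 x 60 x 30 mm, origin under its centre; bystander.
- disc: Brass disc 110 mm diameter, 8 mm tall, lying flat; bystander.
- stone0: Loose stone on the tray, brown dome, 40 mm across, 22 mm tall, about 45 g; origin at the centre of its flat underside.
- stone1: Loose stone on the tray, dark brown dome, 34 mm across, 20 mm tall, about 45 g; origin at the centre of its flat underside.
- stone2: Loose stone on the tray, pale slice, 38 mm across, 14 mm tall, about 45 g; origin at the centre of its flat underside.
- stone3: Loose stone on the tray, grey-brown dome, 36 mm across, 24 mm tall, about 45 g; origin at the centre of its flat underside.

How it is judged (in metres and radians):
On the way, in this order (a step that is already met when the one before it is completed fails the run):
1. with the tray tipped up (more than 0.3 rad), all four stones are in the tub (value of joint tray above 0.3 rad and x of stone0 in the frame of tub_in between -0.07 and 0.07 m and y of stone0 in the frame of tub_in between -0.07 and 0.07 m and z of stone0 in the frame of tub_in between -0.01 and 0.075 m and x of stone1 in the frame of tub_in between -0.07 and 0.07 m and y of stone1 in the frame of tub_in between -0.07 and 0.07 m and z of stone1 in the frame of tub_in between -0.01 and 0.075 m and x of stone2 in the frame of tub_in between -0.07 and 0.07 m and y of stone2 in the frame of tub_in between -0.07 and 0.07 m and z of stone2 in the frame of tub_in between -0.01 and 0.075 m and x of stone3 in the frame of tub_in between -0.07 and 0.07 m and y of stone3 in the frame of tub_in between -0.07 and 0.07 m and z of stone3 in the frame of tub_in between -0.01 and 0.075 m), for 0.1 s.
2. the drive key's key has slipped into the keyway (tip more than 32 mm below the hub's face) (horizontal distance between drive_key and hub_mouth below 0.006 m and angle between the z axis of drive_key and the z axis of hub_mouth, either way round below 0.12 rad and z of drive_key in the frame of hub_mouth below -0.032 m), for 0.1 s.
At the end, for the whole second after the job is handed in: All four stones in the tub; drive key in the hub within 6 mm of its axis, upright within 0.12 rad, in line with the keyway within 0.25 rad, tip at least 65 mm below the hub's face (5 mm from home), plunger pressed over 9 mm, at rest (under 30 mm/s), still in the fingers (over 3 N) (x of stone0 in the frame of tub_in between -0.07 and 0.07 m and y of stone0 in the frame of tub_in between -0.07 and 0.07 m and z of stone0 in the frame of tub_in between -0.01 and 0.075 m and x of stone1 in the frame of tub_in between -0.07 and 0.07 m and y of stone1 in the frame of tub_in between -0.07 and 0.07 m and z of stone1 in the frame of tub_in between -0.01 and 0.075 m and x of stone2 in the frame of tub_in between -0.07 and 0.07 m and y of stone2 in the frame of tub_in between -0.07 and 0.07 m and z of stone2 in the frame of tub_in between -0.01 and 0.075 m and x of stone3 in the frame of tub_in between -0.07 and 0.07 m and y of stone3 in the frame of tub_in between -0.07 and 0.07 m and z of stone3 in the frame of tub_in between -0.01 and 0.075 m and horizontal distance between drive_key and hub_mouth below 0.006 m and angle between the z axis of drive_key and the z axis of hub_mouth, either way round below 0.12 rad and z of drive_key in the frame of hub_mouth below -0.065 m and angle between the x axis of drive_key and the x axis of hub_mouth, either way round below 0.25 rad and value of joint plunger above 0.009 m and contact force between the fingers and drive_key above 3 N and linear speed of drive_key below 0.03 m/s); the arm keeps its last pose, push and grip.
It fails at once if a bystander (jar, mug, tape, half pebble, brush, offcut, disc) is moved more than 30 mm (distance of any of jar, mug, tape, half_pebble, brush, offcut, disc from where it was at the start of the episode above 0.03 m).
It also fails if it takes over 51 s, if anything falls off the work surface, if the arm or the gripper's body presses on something with over 40 N, if the wrist force passes 120 N, or if a joint passes its speed limit or range.

ROBOT

A 6-joint arm with a two-finger parallel gripper is mounted at the origin on the work surface. World frame = base frame: x ahead of the robot, y to its left, z up, the work surface at z = 0. Lengths are in m, angles in degrees, forces in N, time in s.
With the tool pointing down it reaches from about 0.4 to 0.825 m from the base axis. Payload 7 kg.
Tool frame: the origin (TCP) lies midway between the tips of the shut fingers; the grasp point (between the pads) lies 19 mm behind it (hold_point_z is the distance from the TCP to the grasp point, in m); z points along the fingers, y is the line along which they close (so a half turn about z gives the same grasp; the last joint's range is limited). The gripper opens to 88 mm and grips with 3 to 60 N. Pads are 19 mm wide; open, the fingers measure 130 mm over their backs; the gripper's body (78 mm by 193 mm) begins 47 mm behind the grasp point.
Start: joints at [-55.227, 20.546, 0.682, 0, -70.136, -16.507], TCP at [0.212, -0.641, 0.227] pointing down, gripper open.
Joint ranges: [-176.03, 176.03], [-82.01, 121.73], [-58.28, 71.71], [-173.87, 95.51], [-174.79, -0.11], [-173.66, 173.66]. Speed limits (degrees/s): [136.94, 136.94, 172.46, 180, 180, 180].

INTERFACE

Orientations are given as [roll, pitch, yaw] about the fixed x, y, z axes, in that order (R = Rz(yaw) Ry(pitch) Rx(roll)).
In Python, from plant import get_state, capture, close_job, hold_point_z gives the robot as it stands.
- The arm moves only by the shell command python3 -m inch 'ROWS' [FORCE]. ROWS is text: rows parted by semicolons, each of 5 numbers parted by spaces: the shift along the tool's x, y, z normalised to -1 to 1, where 1 is 0.15 m, then the turn about the tool's z normalised to -1 to 1, where 1 is 360 degrees, then the opening, from 0 (shut) to 1 (fully open). In form: tx ty tz spin grip; .... A call has exactly 8 rows; each row shifts and turns the commanded pose from where the row before left it, along the tool's axes as they then stand; what a row does not reach is not made up. A row lasts 1/8 s, in which the tool goes at most 62.5 mm and 10.7 degrees, less where a joint would pass 70% of its speed; a pose out of reach is approached as far as the arm can. A call with a number of a shift or a turn outside -1 to 1 is refused whole. A call with a gripper value outside its range is refused whole. The fingers move at their own pace and stop on an object; FORCE is the grip in N (left out, the last holds). Time passes only in rows, so rows that do not move let the fingers close, or fill a call up. It gives the time, the measured TCP pose, the force, the opening and the grip force at its end, in the units of the state.
- get_state(): the state, without advancing time (a new reading comes with each control period).
- capture(name): name is "scene" or "top"; returns a dict with "color" (480x640x3 uint8, blue, green, red), "mtx" (3x3 intrinsics, pixels), "dist_coeffs" ([k1, k2, p1, p2, k3] as OpenCV has them; the pictures are not rectified), "R" (3x3) and "t" (3): a world point X has camera coordinates R X + t. Camera axes: x right, y down, z forward; pixel columns grow to the right and rows downward; lengths in m; the calibration is good to about 2 mm. A picture is of the moment at which its call begins. There is no depth.
- close_job(): hands the job in; it is judged then, once.
The state is a dict: "time_s": time; "joints": joint angles; "qd": joint speeds; "joint_torque": joint torques, N m; "tcp_pos": TCP position; "eef_rot": TCP orientation; "contact_force": force on the tool from outside, world axes, zero at the start; "moment": the same for the moment, N m; "gripper_width": finger opening in m; "gripper_force": force on a finger pad.
Only numpy, scipy, OpenCV 4.12 (cv2) and the standard library are available. Lean on these libraries where they do the work, as an engineer would, in place of code of your own. Each camera call takes 0.05 s, during which the arm holds its last target. There are 200 camera calls.

## Working session

There is one attempt and no reset: what is moved stays moved. The work goes in short steps, Python scripts to look and compute and a shell command to move; the robot and the scene stay as the last step left them, time stands still between calls to the robot, and variables do not carry over. Pictures are saved under pics/ and viewed, at most 10 in all, crops included, and the job is handed in when it is done.

```bash
ls; mkdir -p pics; python3 - <<'E'
from plant import *
import cv2,numpy as np
print(get_state(),hold_point_z)
for n in("scene","top"):
    c=capture(n);cv2.imwrite(f"pics/{n}0.png",c["color"]);np.savez(n+"_cal.npz",**{k:np.array(c[k]) for k in("mtx","dist_coeffs","R","t")})
    print(n,c["mtx"],-np.array(c["R"]).T@c["t"],c["dist_coeffs"])
E
```

```text
pics
{'time_s': 0.0, 'joints': array([-5.52301008e+01,  2.05902683e+01,  6.33763367e-01, -1.67643959e-02,
       -7.01340182e+01, -1.65077675e+01]), 'qd': array([-0.012333  ,  0.01037837, -0.03182256, -0.04912267,  0.05822909,
       -0.00058799]), 'joint_torque': array([-3.17897517e-03, -5.82707369e+01,  2.93047482e+01,  6.99747518e+00,
        6.70576832e-03, -1.83539669e-04]), 'tcp_pos': array([ 0.21134302, -0.64056625,  0.22564631]), 'eef_rot': array([ 1.79908730e+02, -1.06137074e-02, -1.61743569e+02]), 'contact_force': array([ 0.10951134,  0.29177657, -0.0361024 ]), 'moment': array([-0.00127331, -0.02814831,  0.0170701 ]), 'gripper_force': 0.0, 'gripper_width': 0.08743340152385431} 0.0188
scene [[590.84676294   0.         327.30150545]
 [  0.         590.84676294 229.80515879]
 [  0.           0.           1.        ]] [1.12880386 0.7434565  1.05766653] [-0.14465992  0.          0.          0.          0.        ]
top [[440.18041793   0.         318.27317711]
 [  0.         440.18041793 231.5894628 ]
 [  0.           0.           1.        ]] [ 0.47905359 -0.01586198  1.11892582] [-0.01890379  0.          0.          0.          0.        ]
```

View pics/top0.png

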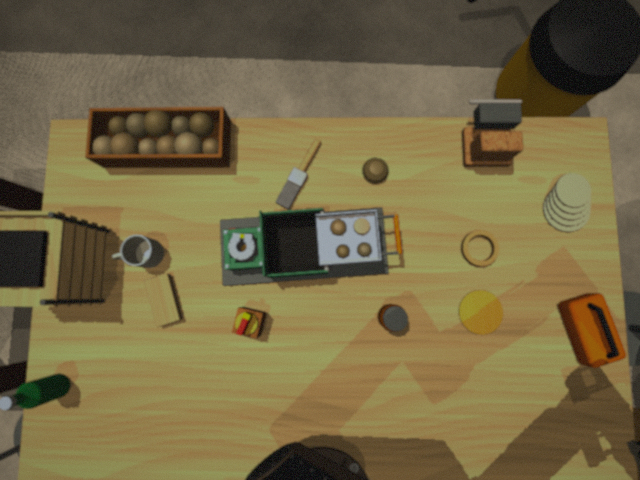

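View pics/scene0.png

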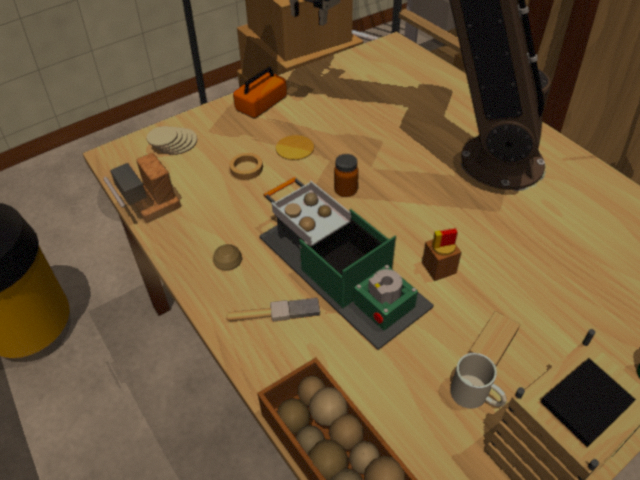

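The top view shows the tumbler at about (220–400, 210–285): orange bar near (398,235), hub near (241,247), drive key in its stand near (249,322), jar near (394,319). The scene view shows the key at (444,240), the hub at (386,285) and the bar at (283,187). Next I'll zoom in on these parts.

```bash
python3 - <<'E'
import cv2,numpy as np
t=cv2.imread("pics/top0.png");s=cv2.imread("pics/scene0.png")
def crop(im,x,y,w,h,k):return cv2.resize(im[y:y+h,x:x+w],None,fx=k,fy=k,interpolation=cv2.INTER_CUBIC)
A=crop(t,215,205,200,75,4)            # 800x300
B=crop(t,225,300,50,37,8)[:296]        # 400x296
C=crop(s,415,220,50,37,8)[:296]
D=np.hstack([B,C])
cv2.imwrite("pics/c1.png",np.vstack([A,D]))
A=crop(s,255,170,100,75,4);B=crop(s,340,250,100,75,4)
cv2.imwrite("pics/c2.png",np.vstack([np.hstack([A,B]),np.hstack([crop(t,365,200,50,37,8),crop(t,215,225,50,37,8)])]))
E
```

```text
(no output)
```

View pics/c1.png

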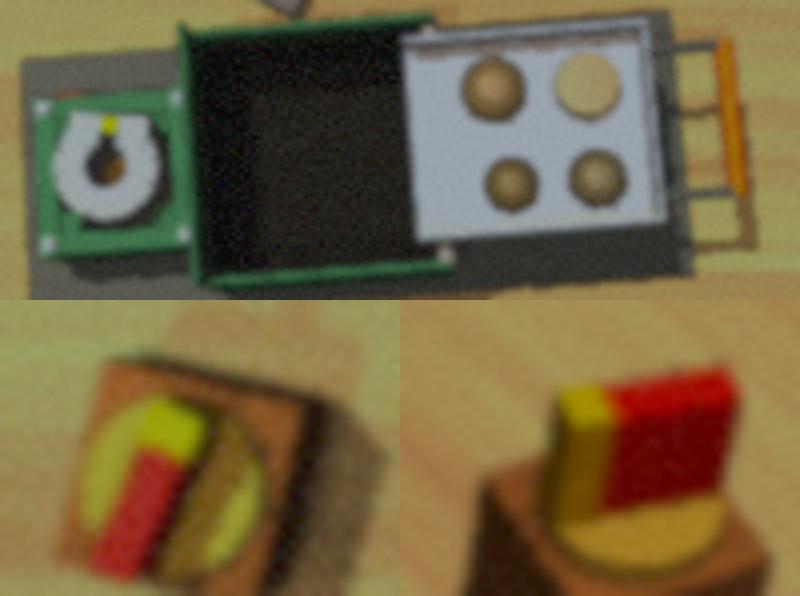

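View pics/c2.png

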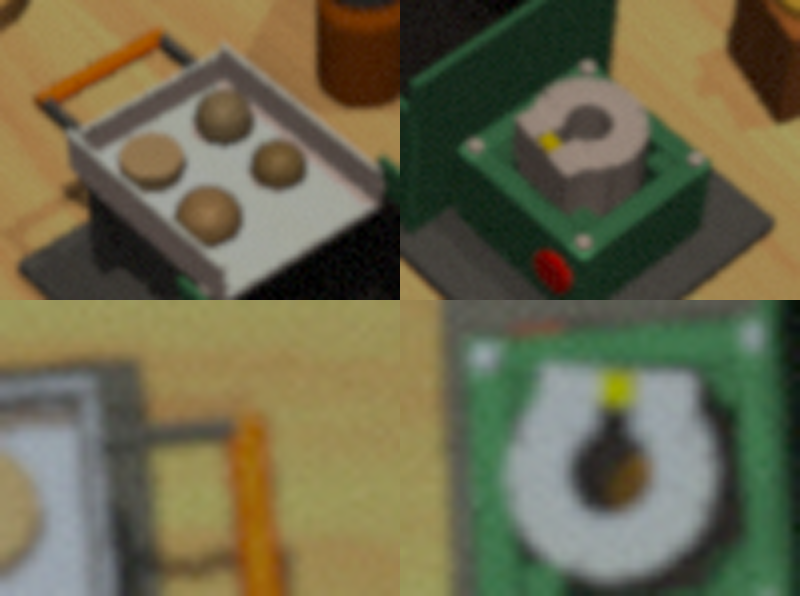

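The crops show the bar ends at top px (395,215) and (400,253), the hub bore at (241,246) with its yellow mark at (242,236), and the grip's top face running from about (247,312) at the yellow end to (239,333). I'll triangulate these and overlay the models on the images.

```bash
cat > h.py <<'E'
import cv2,numpy as np
from scipy.optimize import least_squares
cal={n:dict(np.load(n+"_cal.npz")) for n in("scene","top")}
def proj(n,P):
    c=cal[n];return cv2.projectPoints(np.float64(P).reshape(-1,3),cv2.Rodrigues(c["R"])[0],c["t"],c["mtx"],c["dist_coeffs"])[0].reshape(-1,2)
def ray(n,px,z):
    c=cal[n];u=cv2.undistortPoints(np.float64(px).reshape(-1,1,2),c["mtx"],c["dist_coeffs"]).reshape(-1,2)
    d=np.c_[u,np.ones(len(u))]@c["R"];o=-c["R"].T@c["t"]
    return o+d*((z-o[2])/d[:,2])[:,None]
def pose(xyz,yaw,P):
    a=np.radians(yaw);R=np.array([[np.cos(a),-np.sin(a),0],[np.sin(a),np.cos(a),0],[0,0,1]]);return np.float64(P)@R.T+xyz
E
python3 - <<'E'
from h import *
def up(u,v,k,x,y,du=0,dv=0): return [(u-du+.5)/k-.5+x,(v-dv+.5)/k-.5+y]
T1=lambda u,v:up(u,v,4,215,205)
K=lambda u,v:up(u,v,8,225,300,0,300)
KS=lambda u,v:up(u,v,8,415,220,400,300)
def show(l,A): print(l,np.round(A,4).tolist())
b=ray("top",[T1(724,40),T1(741,195)],.107+.004);show("bar",b);print(np.degrees(np.arctan2(*(b[0]-b[1])[[1,0]])))
S2=lambda u,v:up(u,v,4,255,170);S3=lambda u,v:up(u,v,4,340,250,400,0)
b=ray("scene",[S2(40,97),S2(160,37)],.107+.003);show("barS",b)
g=ray("top",[T1(183,25),T1(198,282)],.14);show("guard",g);
w=ray("top",[T1(645,20),T1(665,220)],.121);show("wall",w)
for q in(g,w):print(np.degrees(np.arctan2(*(q[0]-q[1])[[1,0]])))
H=lambda u,v:up(u,v,8,215,225,400,300)
h=ray("top",[H(612,470),H(618,390)],.1);show("hub,mark",h);print(np.degrees(np.arctan2(*(h[1]-h[0])[[1,0]])))
h=ray("scene",[S3(585,123),S3(551,141)],.1);show("hubS",h);print(np.degrees(np.arctan2(*(h[1]-h[0])[[1,0]])))
k=ray("top",[K(178,405),K(112,575)],.125);show("key",k);print(np.degrees(np.arctan2(*(k[0]-k[1])[[1,0]])),k.mean(0))
k=ray("scene",[KS(560,390),KS(735,372)],.125);show("keyS",k);print(np.degrees(np.arctan2(*(k[0]-k[1])[[1,0]])),k.mean(0))
E
```

```text
bar [[0.6633, -0.1688, 0.111], [0.5733, -0.1768, 0.111]]
5.075171391121781
barS [[0.6625, -0.1699, 0.11], [0.5763, -0.1722, 0.11]]
guard [[0.6663, 0.1414, 0.14], [0.521, 0.1294, 0.14]]
wall [[0.6731, -0.1222, 0.121], [0.558, -0.132, 0.121]]
4.6961510821404255
4.888293551587025
hub,mark [[0.5907, 0.1911, 0.1], [0.6144, 0.1901, 0.1]]
-2.5341349348402624
hubS [[0.5919, 0.1918, 0.1], [0.6135, 0.1906, 0.1]]
-3.1889318841488468
key [[0.4378, 0.1686, 0.125], [0.3911, 0.1857, 0.125]]
-20.160838925202327 [0.41443649 0.17717707 0.125     ]
keyS [[0.4326, 0.1629, 0.125], [0.3889, 0.1863, 0.125]]
-28.24142032205662 [0.41072961 0.17457944 0.125     ]
```

Both views agree: the bar is at (0.618, -0.172), the hub at (0.591, 0.191) with the keyway at about -3°, and the tumbler yaw is about 4.9°. The key is near (0.413, 0.176), with a yaw I'll refine later. I'll move to the bar first.

```bash
python3 -m inch '0 0 0 0.0186 0.33;0 0 0 0.0186 0.33;-0.25 0.242 0 0 0.33;-0.25 0.242 0 0 0.33;-0.25 0.242 0 0 0.33;-0.25 0.242 0 0 0.33;-0.25 0.242 0 0 0.33;-0.25 0.242 0 0 0.33' 25
```

```text
time_s: 1.1
tcp_pos: [0.418, -0.4033, 0.2263]
eef_rot: [180.0, -0.0, -175.1]
contact_force: [0.4, -0.3, 0.1]
gripper_width: 0.0292
gripper_force: 0.0
```

```bash
python3 -m inch '-0.25 0.242 0 0 0.33;-0.25 0.242 0 0 0.33;-0.25 0.242 0 0 0.33;-0.25 0.242 0 0 0.33;-0.25 0.242 0 0 0.33;-0.22 0.213 0 0 0.33;0 0 0 0 0.33;0 0 0 0 0.33' 25; python3 -c "
from plant import *
print(get_state()['joints'])"
```

```text
time_s: 2.1
tcp_pos: [0.6185, -0.1732, 0.2259]
eef_rot: [180.0, -0.1, -175.1]
contact_force: [-0.5, -1.0, -0.0]
gripper_width: 0.029
gripper_force: 0.0
[ 1.72596419e+00  1.75592147e+01 -3.73602365e+00 -6.73995263e-03
 -6.87765078e+01 -8.68141285e+01]
```

```bash
python3 -m inch '0 0 0.2 0 0.33;0 0 0.25 0 0.33;0 0 0.25 0 0.33;0 0 0.1 0 0.33;0 0 0.09 0 0.33;0 0 0 0 0;0 0 0 0 0;0 0 0 0 0' 25; python3 - <<'E'
import cv2,numpy as np
from plant import capture
c=[cv2.resize(capture(n)["color"][y:y+100,x:x+130],None,fx=3,fy=3,interpolation=cv2.INTER_CUBIC) for n,x,y in(("top",330,190),("scene",235,130))]
cv2.imwrite("pics/g1.png",np.hstack(c))
E
```

```text
time_s: 3.1
tcp_pos: [0.6193, -0.1715, 0.0941]
eef_rot: [179.9, 0.1, -175.1]
contact_force: [-1.2, 10.5, 1.7]
gripper_width: 0.0111
gripper_force: 25.0
```

View pics/g1.png

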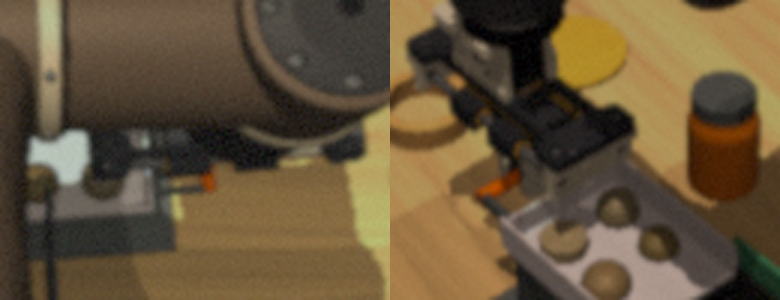

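The bar is pinched between the fingers (11 mm opening, 25 N), and the view confirms the pads are at the orange bar. Next I'll lift along the hinge arc.

```bash
python3 -m inch '0 0.01 -0.084 0 0;0 0.015 -0.084 0 0;0 0.022 -0.082 0 0;0 0.028 -0.081 0 0;0 0.034 -0.078 0 0;0 0.039 -0.076 0 0;0 0.046 -0.072 0 0;0 0.05 -0.069 0 0' 25
```

```text
time_s: 4.2
tcp_pos: [0.6164, -0.1369, 0.1882]
eef_rot: [-180.0, 0.1, -175.1]
contact_force: [5.3, 0.3, -4.5]
gripper_width: 0.0109
gripper_force: 25.0
```

```bash
python3 -m inch '0 0.037 -0.043 0 0;0 0.038 -0.042 0 0;0 0.041 -0.039 0 0;0 0.042 -0.038 0 0;0 0.044 -0.035 0 0;0 0.046 -0.034 0 0;0 0.048 -0.030 0 0;0 0.049 -0.029 0 0' 25; python3 - <<'E'
import cv2,numpy as np
from plant import capture
c=[cv2.resize(capture(n)["color"][y:y+130,x:x+130],None,fx=3,fy=3,interpolation=cv2.INTER_CUBIC) for n,x,y in(("top",230,180),("scene",275,150))]
cv2.imwrite("pics/g2.png",np.hstack(c))
E
```

```text
time_s: 5.2
tcp_pos: [0.6125, -0.0876, 0.2338]
eef_rot: [-179.8, 0.2, -175.1]
contact_force: [3.7, -7.2, 5.8]
gripper_width: 0.0112
gripper_force: 25.0
```

View pics/g2.png

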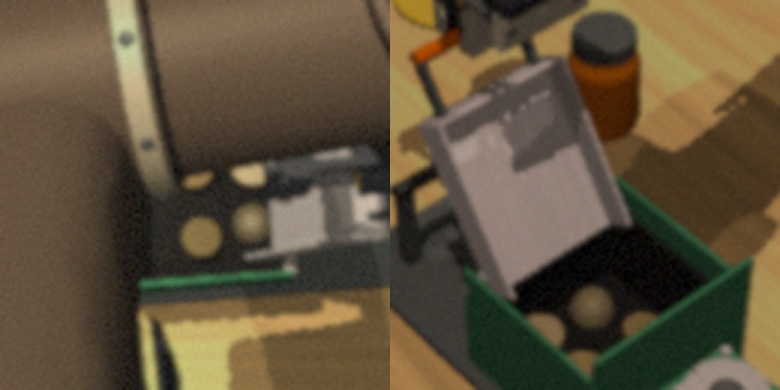

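All four stones are in the tub: they show around (200–250, 170–240) in the left crop and (545–640, 305–360) in the right crop, and the tray is empty. I'll lower the tray along the same arc.

```bash
python3 -m inch '0 -0.097 0.059 0 0;0 -0.09 0.069 0 0;0 -0.083 0.077 0 0;0 -0.075 0.085 0 0;0 -0.096 0.141 0 0;0 -0.073 0.154 0 0;0 -0.05 0.163 0 0;0 -0.025 0.168 0 0' 25
```

```text
time_s: 6.3
tcp_pos: [0.6188, -0.1718, 0.0921]
eef_rot: [179.8, 0.0, -175.2]
contact_force: [-6.8, 32.8, 45.9]
gripper_width: 0.0112
gripper_force: 25.0
```

```bash
python3 -m inch '0 0 0 0 0;0 0 0 0 0;0 0 0 0 0.33;0 0 0 0 0.33;0 0 0 0 0.33;0 0 -0.1 0 0.33;0 0 -0.3 0 0.33;0 0 -0.4 0 0.33' 25
```

```text
time_s: 7.3
tcp_pos: [0.6178, -0.1736, 0.2142]
eef_rot: [180.0, -0.1, -175.1]
contact_force: [1.2, 0.3, -0.2]
gripper_width: 0.0291
gripper_force: 0.0
```

```bash
python3 - <<'E'
from h import *
from plant import capture
# key overlay for candidate yaws
out=[]
for n,x,y in(("top",225,300),("scene",415,220)):
    im=cv2.imread(f"pics/{n}0.png")[y:y+40,x:x+50];row=[]
    for yaw in(-18,-22,-26):
        k=8;I=cv2.resize(im,None,fx=k,fy=k,interpolation=cv2.INTER_CUBIC)[:,:266+50]
        B=[[sx*.025,sy*.007,z] for z in(.083,.125) for sx,sy in((1,1),(-1,1),(-1,-1),(1,-1))]
        p=((proj(n,pose([.413,.176,0],yaw,B))-[x,y]+.5)*k-.5).astype(int)
        cv2.polylines(I,[p[4:]],True,(255,255,255),1)
        for i in range(4):cv2.line(I,p[i].tolist(),p[i+4].tolist(),(255,0,0),1)
        row.append(I[40:300,:266])
    out.append(np.hstack(row))
cv2.imwrite("pics/k1.png",np.vstack(out))
E
```

```text
(no output)
```

View pics/k1.png

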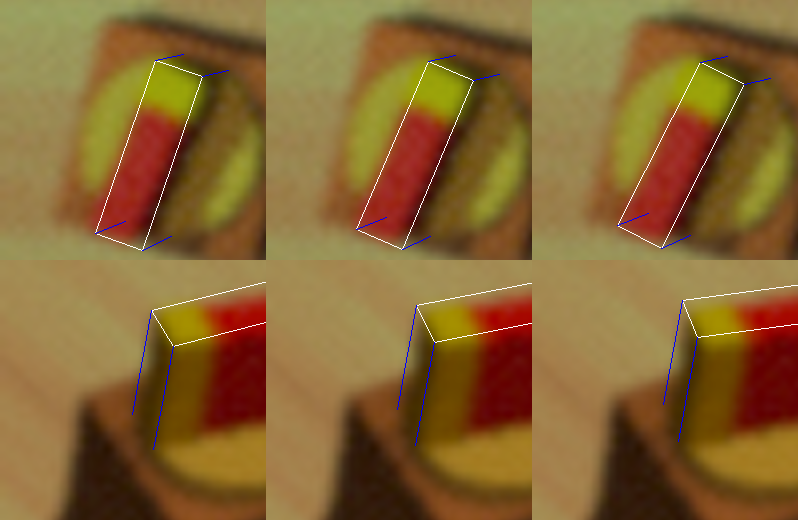

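The overlay shows the grip matches a yaw of about -21°, centred near (0.412, 0.177). I'll move above the key, then align and descend.

```bash
python3 -m inch '0.146 0.306 -0.03 0 0.33;0.146 0.306 0 0 0.5;0.146 0.306 0 0 0.5;0.146 0.306 0 0 0.5;0.146 0.306 0 0 0.5;0.146 0.306 0 0 0.5;0.146 0.306 0 0 0.5;0.147 0.304 0 0 0.5' 30
```

```text
time_s: 8.3
tcp_pos: [0.4121, 0.1784, 0.219]
eef_rot: [179.9, 0.1, -175.1]
contact_force: [1.0, 0.4, 0.1]
gripper_width: 0.0437
gripper_force: 0.0
```

```bash
python3 -m inch '0 0 0 0.024 0.5;0 0 0 0.024 0.5;0 0 0 0.024 0.5;0 0 0 0 0.5;0 0 0 0 0.5;0 0 0 0 0.5;0 0 0 0 0.5;0 0 0 0 0.5' 30
```

```text
time_s: 9.3
tcp_pos: [0.4129, 0.1772, 0.2175]
eef_rot: [-180.0, -0.0, 159.0]
contact_force: [0.5, -0.4, 0.5]
gripper_width: 0.0437
gripper_force: 0.0
```

```bash
python3 -m inch '0 0 0.2 0 0.5;0 0 0.25 0 0.5;0 0 0.25 0 0.5;0 0 0.1 0 0.5;0 0 0.055 0 0.5;0 0 0 0 0;0 0 0 0 0;0 0 0 0 0' 50
```

```text
time_s: 10.3
tcp_pos: [0.4133, 0.1776, 0.09]
eef_rot: [179.9, 0.0, 159.0]
contact_force: [-0.7, -1.2, -0.2]
gripper_width: 0.0193
gripper_force: 0.0
```

```bash
python3 -m inch '0 0 0 0 0;0 0 -0.1 0 0;0 0 -0.2 0 0;0 0 -0.3 0 0;0 0 -0.3 0 0;0 0 -0.2 0 0;0 0 0 0 0;0 0 0 0 0' 50; python3 - <<'E'
import cv2,numpy as np
from plant import capture
t=capture("top")["color"];s=capture("scene")["color"]
cv2.imwrite("pics/top2.png",t);cv2.imwrite("pics/scene2.png",s)
cv2.imwrite("pics/g3.png",np.hstack([cv2.resize(t[240:370,190:320],None,fx=3,fy=3),cv2.resize(s[120:250,380:510],None,fx=3,fy=3,interpolation=cv2.INTER_CUBIC)]))
E
```

```text
time_s: 11.3
tcp_pos: [0.4121, 0.1768, 0.2531]
eef_rot: [-179.9, -0.1, 158.9]
contact_force: [-0.4, -0.5, -4.6]
gripper_width: 0.0139
gripper_force: 49.9
```

View pics/g3.png

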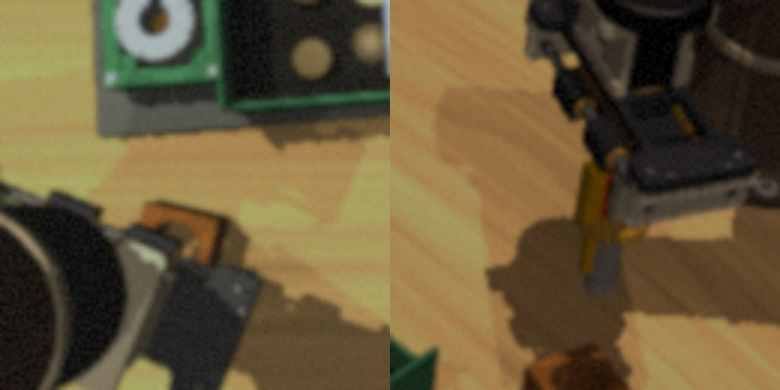

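The key is in the grip (13.9 mm opening) and hangs upright, with the shaft tip at scene px (450,217). Next I'll check its offset along the fingers with an overlay.

```bash
python3 - <<'E'
from h import *
s=cv2.imread("pics/scene2.png");x,y=430,165;im=s[y:y+65,x:x+45];row=[]
for off in(-3,0,3):
    k=6;I=cv2.resize(im,None,fx=k,fy=k,interpolation=cv2.INTER_CUBIC)
    f=lambda P:((proj("scene",pose([.4123,.177,.168],-21.1,P))-[x,y]+.5)*k-.5).astype(int)
    o=off/1000
    a=np.linspace(0,2*np.pi,40)
    for r,z in((.006,0),(.011,.006),(.026,.07),(.026,.078)):
        cv2.polylines(I,[f(np.c_[o+r*np.cos(a),r*np.sin(a),0*a+z])],True,(255,255,255),1)
    cv2.polylines(I,[f([[o+.017,s_*.004,z] for s_,z in((-1,.024),(1,.024),(1,.066),(-1,.066))])],True,(255,0,0),1)
    cv2.polylines(I,[f([[o+.025,s_*.007,z] for s_,z in((-1,.078),(1,.078),(1,.12),(-1,.12))])],True,(0,255,0),1)
    row.append(I[:390,:266])
cv2.imwrite("pics/k2.png",np.hstack(row))
E
```

```text
(no output)
```

View pics/k2.png

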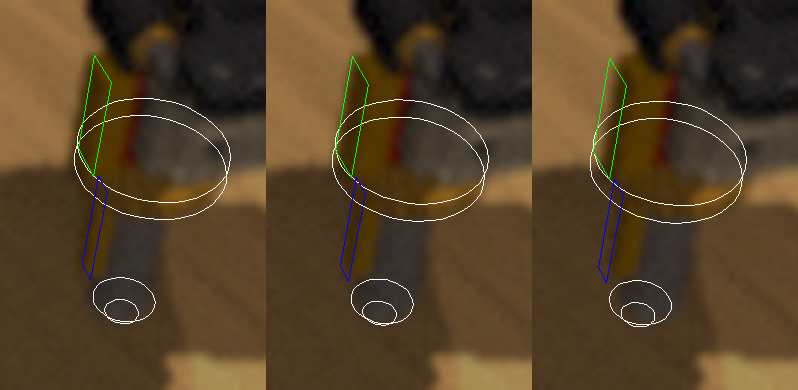

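In the overlay the observed shaft (about x 108–157 in the left panel) sits slightly right of the model at offset -3 mm, so the true offset is roughly -4 mm. I'll measure it numerically with a saturation profile.

```bash
python3 - <<'E'
from h import *
s=cv2.imread("pics/scene2.png")
f=lambda P:proj("scene",pose([.4123,.177,.168],-21.1,P))
for z in(.010,.014,.018,.03,.05):
    p0,p1=f([[0,0,z],[-.003,0,z]])
    v=int(round(p0[1]));row=s[v-1:v+2].astype(float).mean(0)
    us=np.arange(int(p0[0])-13,int(p0[0])+14);q=row[us]
    sat=(q[:,2]-q[:,0])/q.max(1)
    print(z,v,p0.round(1),p1.round(1),us[0]);print((100*sat).astype(int).tolist())
v=f([[0,0,0]])[0];u=int(v[0])+2
col=s[int(v[1])-10:int(v[1])+12,u-1:u+2].astype(float).mean(1);print(v,int(v[1])-10,(100*(col[:,2]-col[:,0])/col.max(1)).astype(int).tolist())
E
```

```text
0.01 213 [449.2 213.4] [450.5 213.2] 436
[56, 58, 56, 55, 57, 57, 56, 55, 51, 30, 23, 19, 19, 18, 19, 21, 18, 20, 23, 43, 54, 56, 58, 55, 56, 56, 56]
0.014 212 [449.5 212.1] [450.8 211.8] 436
[55, 57, 57, 58, 57, 57, 59, 57, 57, 46, 34, 25, 20, 17, 16, 20, 17, 19, 22, 39, 54, 56, 57, 54, 56, 55, 57]
0.018 211 [449.8 210.8] [451.1 210.5] 436
[55, 57, 58, 57, 57, 56, 60, 62, 70, 69, 53, 36, 22, 19, 15, 19, 17, 21, 20, 34, 52, 54, 57, 54, 56, 56, 57]
0.03 207 [450.6 206.7] [451.9 206.4] 437
[55, 55, 57, 56, 58, 63, 80, 99, 99, 99, 79, 42, 21, 18, 17, 17, 21, 17, 26, 42, 56, 56, 57, 58, 58, 57, 57]
0.05 200 [451.9 199.8] [453.3 199.5] 438
[56, 59, 55, 56, 58, 64, 81, 99, 94, 99, 85, 62, 61, 67, 67, 72, 70, 63, 74, 74, 74, 75, 69, 67, 66, 62, 57]
[448.55496829 216.7673609 ] 206 [19, 17, 20, 18, 19, 17, 18, 18, 21, 20, 19, 22, 36, 52, 57, 59, 56, 56, 55, 57, 57, 56]
```

```bash
python3 - <<'E'
from h import *
R={}
for n,x,y,w in(("top",220,225,42),("scene",362,262,48)):
    k=8;I=cv2.resize(cv2.imread(f"pics/{n}0.png")[y:y+w,x:x+w],None,fx=k,fy=k,interpolation=cv2.INTER_CUBIC)
    h,s,v=cv2.split(cv2.cvtColor(I,cv2.COLOR_BGR2HSV))
    back=lambda P:(np.float64(P)+.5)/k-.5+[x,y]
    # hue yellow near hub; world points on the face z=.1
    ys,xs=np.where((h>22)&(h<36)&(s>140)&(v>90))
    W=ray(n,back(np.c_[xs,ys]),.1)[:,:2];W=W[np.hypot(*(W-[.614,.1905]).T)<.015];m=W.mean(0)
    # rectify face: sample ring intensities along radii for bore edge & outer edge
    g=cv2.GaussianBlur(cv2.cvtColor(I,cv2.COLOR_BGR2GRAY),(0,0),3).astype(np.float32)
    def samp(P):
        p=(proj(n,P)-[x,y]+.5)*k-.5;return cv2.remap(g,np.float32(p[:,0]),np.float32(p[:,1]),cv2.INTER_LINEAR).ravel()
    c=np.array([.5913,.1914])
    for name,r0,r1,sg in(("bore",.007,.019,1),("outer",.025,.037,-1)):
        pts=[]
        for a in np.radians(np.arange(40,320,5)-3):
            r=np.linspace(r0,r1,60);d=np.array([np.cos(a),np.sin(a)])
            q=samp(np.c_[c+r[:,None]*d,0*r+.1]);i=np.argmax(sg*np.gradient(q));pts.append(c+r[i]*d)
        pts=np.array(pts)
        f=lambda p:np.hypot(*(pts-p[:2]).T)-p[2]
        o=least_squares(f,[*c,(r0+r1)/2],loss="soft_l1",f_scale=.0007).x
        print(n,name,o.round(4),np.abs(f(o)).mean().round(5), "mark",m.round(4),len(W),"ang",np.degrees(np.arctan2(*(m-o[:2])[::-1])).round(1))
E
```

```text
top bore [0.5902 0.1916 0.0116] 0.0004 mark [0.6146 0.1905] 762 ang -2.4
top outer [0.5905 0.1912 0.0314] 0.00075 mark [0.6146 0.1905] 762 ang -1.6
scene bore [0.5901 0.1926 0.0119] 0.00037 mark [0.6143 0.1903] 1193 ang -5.4
scene outer [0.5912 0.1923 0.0312] 0.00124 mark [0.6143 0.1903] 1193 ang -4.9
```

```bash
python3 -m inch '0 0 0 -0.0249 0;0 0 0 -0.0249 0;-0.297 0.041 0 0 0;-0.297 0.041 0 0 0;-0.297 0.041 0 0 0;-0.297 0.041 0 0 0;0 0 0 0 0;0 0 0 0 0' 50
```

```text
time_s: 12.4
tcp_pos: [0.5915, 0.1917, 0.2524]
eef_rot: [-179.9, -0.2, 176.9]
contact_force: [-0.1, -0.9, -2.9]
gripper_width: 0.0135
gripper_force: 49.9
```

```bash
python3 -m inch '0 0 0.15 0 0;0 0 0.2 0 0;0 0 0.08 0 0;0 0 0.03 0 0;0 0 0.03 0 0;0 0 0.03 0 0;0 0 0 0 0;0 0 0 0 0' 50; python3 -c "
from plant import *
s=get_state();print(s['contact_force'],s['moment'])"
```

```text
time_s: 13.4
tcp_pos: [0.5923, 0.1922, 0.1766]
eef_rot: [180.0, 0.0, 176.9]
contact_force: [0.1, -0.5, -2.7]
gripper_width: 0.0139
gripper_force: 49.9
[ 0.11676064 -0.47358597 -2.7032299 ] [-0.02488154  0.02891021  0.01171737]
```

```bash
python3 -m inch '0 0 0.025 0 0;0 0 0.025 0 0;0 0 0.025 0 0;0 0 0.025 0 0;0 0 0.02 0 0;0 0 0.02 0 0;0 0 0 0 0;0 0 0 0 0' 50; python3 -c "
from plant import *
s=get_state();print(s['contact_force'],s['moment'])"
```

```text
time_s: 14.4
tcp_pos: [0.5922, 0.1921, 0.1554]
eef_rot: [180.0, 0.0, 176.9]
contact_force: [-0.4, -0.7, -2.8]
gripper_width: 0.0135
gripper_force: 49.9
[-0.36506029 -0.6738497  -2.82940963] [ 0.00456105 -0.02547429 -0.01570398]
```

No contact force and the tip is about 30 mm deep, so the key has entered the keyway. I'll continue down.

```bash
python3 -m inch '0 0 0.025 0 0;0 0 0.025 0 0;0 0 0.025 0 0;0 0 0.025 0 0;0 0 0.025 0 0;0 0 0.025 0 0;0 0 0 0 0;0 0 0 0 0' 60; python3 -c "
from plant import *
s=get_state();print(s['contact_force'],s['moment'])"
```

```text
time_s: 15.4
tcp_pos: [0.5923, 0.1922, 0.1329]
eef_rot: [180.0, 0.0, 176.9]
contact_force: [-0.2, 0.7, -3.1]
gripper_width: 0.0138
gripper_force: 59.9
[-0.15191406  0.70527545 -3.07839908] [-0.06680564  0.01517312  0.02509067]
```

```bash
python3 -m inch '0 0 0.025 0 0;0 0 0.025 0 0;0 0 0.025 0 0;0 0 0.02 0 0;0 0 0.015 0 0;0 0 0.01 0 0;0 0 0 0 0;0 0 0 0 0' 60; python3 -c "
from plant import *
s=get_state();print(s['contact_force'],s['moment'])"
```

```text
time_s: 16.4
tcp_pos: [0.5925, 0.1923, 0.1154]
eef_rot: [180.0, 0.1, 176.9]
contact_force: [-1.5, 0.4, 6.0]
gripper_width: 0.0134
gripper_force: 59.9
[-1.54371418  0.35361504  6.01619082] [0.12995468 0.80628563 0.02063431]
```

```bash
python3 -m inch '0 0 0.006 0 0;0 0 0.006 0 0;0 0 0.004 0 0;0 0 0 0 0;0 0 0 0 0;0 0 0 0 0;0 0 0 0 0;0 0 0 0 0' 60; python3 - <<'E'
from h import *
from plant import *
s=get_state();print(s['contact_force'],s['moment'])
t=capture("top")["color"];c=capture("scene")["color"]
cv2.imwrite("pics/fin.png",np.hstack([cv2.resize(t[190:300,210:340],None,fx=3,fy=3),cv2.resize(c[200:310,330:460],None,fx=3,fy=3,interpolation=cv2.INTER_CUBIC)]))
E
```

```text
time_s: 17.4
tcp_pos: [0.5926, 0.1923, 0.115]
eef_rot: [180.0, 0.1, 176.9]
contact_force: [-7.1, -0.4, 19.2]
gripper_width: 0.0135
gripper_force: 59.9
[-7.12172575 -0.37746824 19.16954495] [-0.13567048  3.04531121 -0.08522981]
```

View pics/fin.png

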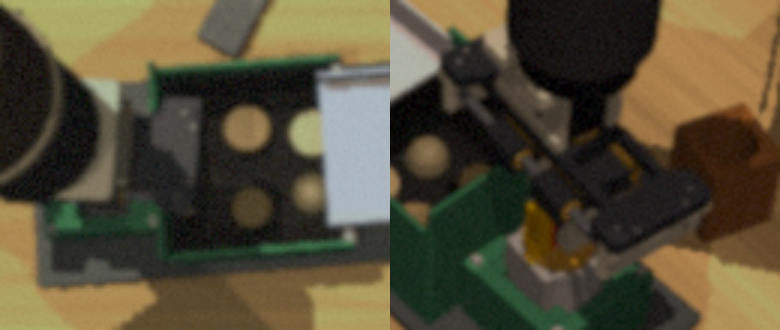

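The collar sits on the hub at about (560,250) in the right crop, pushed with about 22 N. The TCP is at the predicted home height, and all four stones are in the tub.

```bash
python3 -c "
from plant import *
print(close_job())"
```

```text
the job is handed in; nothing more can be done
None
```

I handed the job in at about 17.5 s: all four stones are in the tub, and the drive key is in the hub with its collar down, still gripped and pushed with about 22 N; the hand-in returned no verdict.

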